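Press the amber cruet's stopper home

TASK

The stoppers of the three glass cruets on the bamboo tray all stand proud. With the fingertips, gently press the amber cruet's stopper straight down until it is fully home, then take the hand away. Leave the amber cruet standing where it is without lifting it, do not touch the green and clear cruets or their stoppers, and do not disturb the other things on the bench.

Things in the scene. Friction and masses are not known exactly. Their poses are not given: they have to be found in the camera images.
- amber_cruet: The amber (orange-brown) cruet: round-bellied glass cruet, 72 mm across at its widest and 130 mm high to its lip, with a small ear handle on one side (own +y); loose, about 0.45 kg, standing on the bamboo tray; origin at the centre of its underside, z up
- amber_stopper_top (a point): centre of the flat top of the amber cruet's stopper, on the cruet's axis. The stopper is a glass collar 35 mm across and 8 mm thick under a soft silicone cap of the cruet's colour, 31 mm across (flat top 26 mm across) and 12 mm high. Unpressed, this top stands 162 mm above the cruet's underside at joint value 0 and 150 mm above it when fully home (the tray adds 12 mm above the bench)
- amber_stopper (a joint): how far the stopper's collar is pushed into the neck, m: 0 = 12 mm proud, 0.012 = fully home, collar on the lip. Straight down. The cap yields 1.1 mm per N; at about 2.5 N (3 mm) the collar slides, at steady force until it seats; then the force climbs 0.9 N per mm to some 10 N, where the cap is flat and all is hard. Released, the cap springs back, the collar stays put
- green_cruet: The green cruet, same shape and size as the amber one, loose on the tray; origin at the centre of its underside
- green_stopper (a joint): the green cruet's stopper, same shape and values as the amber one; it is to stay standing proud
- clear_cruet: The clear, colourless cruet, same shape and size as the amber one, loose on the tray; origin at the centre of its underside
- clear_stopper (a joint): the clear cruet's stopper, same shape and values as the amber one; it is to stay standing proud
- tray: flat bamboo tray, 190 (own x) by 380 (own y) by 12 mm thick, fixed to the bench; the three cruets stand about 110 mm apart along its far side in any order; origin at the centre of its underside
- pinch_bowl: small turquoise pinch bowl, 72 mm across, 28 mm high, fixed on the near side of the tray; origin at the centre of its underside
- spoon: small dark wooden spoon, about 115 mm long along its own y, 8 mm thick, loose on the near side of the tray; origin mid-length, underneath
- pot: lidded turquoise ceramic pot, 124 mm across and 133 mm high, loose on the bench to the left; origin at the centre of its underside
- trivet: folded stainless steel trivet, flat, about 210 by 64 mm, 12 mm high, loose on the left near side; origin under its centre
- tea_glass: green tea glass, 64 mm across, 85 mm high, loose on the right near side; origin at the centre of its underside
- stand: two-tier bamboo stand, 180 (own x) by 300 (own y) mm, about 250 mm high with its lidded compartment on top, fixed at the right side; origin at the centre of its underside
- stand_lid_handle (a point): knob on the hinged lid of the compartment on top of the bamboo stand; the lid stands shut or ajar and stays where it is left
Mind the look-alikes: they are no part of the job. Leave any pink or yellow look-alike of the amber_cruet alone. Of the things like the green_cruet, leave any that is purple; of the rest the smaller one is meant.

How it is judged (in metres and radians):
On the way:
1. the fingertips press on the amber cruet and its stopper is home (value of joint amber_stopper above 0.0103 m and contact force between the fingers and amber_cruet above 0.3 N), for 0.04 s.
At the end, for the whole second after the job is handed in: Amber stopper within 1.7 mm of home; amber cruet upright within 0.1 rad, at rest, within 30 mm of its start; green and clear stoppers at least 6 mm proud, those cruets upright and, like spoon, pot, trivet and glass, within 15 mm of their starts; lid within 20 (value of joint amber_stopper above 0.0103 m and distance of amber_cruet from where it was at the start of the episode below 0.03 m and angle between each of amber_cruet, green_cruet, clear_cruet's own z axis and vertical below 0.1 rad and linear speed of amber_cruet below 0.02 m/s and value of joint each of green_stopper, clear_stopper below 0.006 m and distance of each of green_cruet, clear_cruet, spoon, pot, trivet, tea_glass from where it was at the start of the episode below 0.015 m and distance of stand_lid_handle from where it was at the start of the episode below 0.02 m); the robot touches nothing.
It fails at once if the amber stopper or cruet is pressed harder than 25 N (contact force between the fingers and amber_cruet above 25 N).
It fails at once if the amber cruet is lifted (more than 10 mm off the tray) (z of amber_cruet in the frame of tray above 0.022 m).
It fails at once if the amber cruet is pushed along more than 30 mm or tipped more than 0.35 rad (distance of amber_cruet from where it was at the start of the episode above 0.03 m or angle between amber_cruet's own z axis and vertical above 0.35 rad).
It fails at once if the green or clear cruet is touched (more than 0.5 N), moved 15 mm, or its stopper pushed in (contact force between any of the fingers, the arm and green_cruet above 0.5 N or distance of any of green_cruet, clear_cruet from where it was at the start of the episode above 0.015 m or value of joint any of green_stopper, clear_stopper above 0.006 m or contact force between any of the fingers, the arm and clear_cruet above 0.5 N).
It fails at once if spoon, pot, trivet or tea glass moved over 15 mm, the stand's lid moved over 20 mm, or pinch bowl or stand pushed with over 5 N (distance of any of spoon, pot, trivet, tea_glass from where it was at the start of the episode above 0.015 m or contact force between any of the fingers, the arm and pinch_bowl above 5 N or contact force between any of the fingers, the arm and stand above 5 N or distance of stand_lid_handle from where it was at the start of the episode above 0.02 m).
It also fails if it takes over 32 s, if anything falls off the work surface, if the arm or the gripper's body presses on something with over 40 N, if the wrist force passes 120 N, or if a joint passes its speed limit or range.

ROBOT

A 6-joint arm with a two-finger parallel gripper is mounted at the origin on the work surface. World frame = base frame: x ahead of the robot, y to its left, z up, the work surface at z = 0. Lengths are in mm, angles in rad, forces in N, time in s.
With the tool pointing down it reaches from about 350 to 1000 mm from the base axis. Payload 7.1 kg.
Tool frame: the origin (TCP) lies at the very end of the fingers, on their centre line; the grasp point (between the pads) lies 19 mm behind it; z points along the fingers, y is the line along which they close (so a half turn about z gives the same grasp; the last joint's range is limited). The gripper opens to 85 mm and grips with 20 to 120 N. Pads are 22 mm wide; open, the fingers measure 114 mm over their backs; the gripper's body (76 mm by 85 mm) begins 54 mm behind the grasp point. The pads swing forward as they close: fully open they stand 13 mm farther back than shut.
Start: joints at [1.326, 0.423, 1.63, -0, 1.089, -0.019], TCP at [139.898, 609.125, 231.319] pointing down, gripper open.
Joint ranges: [-3, 3], [-0.9, 2.11], [0.09, 2.58], [-1.31, 4.45], [0.11, 2.69], [-2.54, 2.54]. Speed limits (rad/s): [2.39, 2.39, 3.01, 3.14, 3.14, 3.14].

INTERFACE

Orientations are given as a unit quaternion [x, y, z, w].
In Python, from plant import robot gives the robot as it stands.
- The arm moves only by the tool jog_arm, never from a script. Its argument "plan" is text: rows parted by semicolons, each of 7 numbers parted by spaces: the finger opening in cm, from 0 to 8.54, then the shift along the tool's x, y, z in cm, then the turn, a rotation vector about the tool's x, y, z in rad. In form: fingers dx dy dz ax ay az; .... A call has 1 to 8 rows; each row is the pose to reach, as a shift and turn from the pose commanded when the call began, along the tool's axes at that moment; what a row does not reach only later rows make up. A row lasts 1/10 s, in which the tool goes at most 50 mm and 8.59 degrees, less where a joint would pass 70% of its speed; a pose out of reach is approached as far as the arm can. A call with a gripper value outside its range is refused whole. The fingers move at their own pace and stop on an object; "newtons" is the grip in N (left out, the last holds). Time passes only in rows, so rows that repeat a pose let the fingers close. It gives the time, the measured TCP pose, the force, the opening and the grip force at its end, in the units of the state.
- robot.sense(): the state, without advancing time (a new reading comes with each control period).
- robot.read_camera(name): name is "side" or "top" or "wrist"; returns (picture, depth): 420x560x3 uint8, red, green, blue; 420x560 float32, mm along the optical axis (not along the pixel's ray), 0 where there is no reading.
- robot.camera_info(name): a dict with "K" (3x3 intrinsics, pixels), "R" (3x3) and "t" (3): a world point X has camera coordinates R X + t. Camera axes: x right, y down, z forward; pixel columns grow to the right and rows downward; lengths in mm; the calibration is good to about 2 mm. The wrist camera is an equidistant fisheye: a pixel r from the principal point sees the ray r / f radians off the axis. A picture is of the moment at which its call begins: read the wrist's pose just before it. camera_info takes no time and is no camera call; for the wrist camera it gives the pose at the moment of the call.
- robot.job_done(): hands the job in; it is judged then, once.
The state is a dict: "clock": time; "joint_positions": joint angles; "joint_vel": joint speeds; "tau": joint torques, N m; "eef_pos": TCP position; "eef_rot": TCP orientation; "ft_force": force on the tool from outside, world axes, zero at the start; "ft_torque": the same for the moment, N m; "width": finger opening in mm; "grasp_force": force on a finger pad.
Only numpy, scipy, OpenCV 4.12 (cv2) and the standard library are available. Lean on these libraries where they do the work, as an engineer would, in place of code of your own. Each camera call takes 0.05 s, during which the arm holds its last target. There are 200 camera calls.

## Working session

There is one attempt and no reset: what is moved stays moved. The work goes in short steps, Python scripts to look and compute and a tool call to move; the robot and the scene stay as the last step left them, time stands still between calls to the robot, and variables do not carry over. Pictures are saved under pics/ and viewed, at most 10 in all, crops included, and the job is handed in when it is done.

Besides the shell and the picture viewer there is one more tool, called after "Call:" as name(argument=value, ...) on one line, values as JSON. jog_arm: Moves the arm, as the interface text tells. Its arguments: {"type":"object","properties":{"plan":{"type":"string"},"newtons":{"type":"number"}},"required":["plan"]}

```bash
mkdir -p pics; cat > h.py <<'E'
import numpy as np,cv2
from plant import robot
def snap(n,f):
    im,d=robot.read_camera(n); i=robot.camera_info(n)
    cv2.imwrite(f'pics/{f}.png',im[:,:,::-1]); np.savez(f'{f}.npz',im=im,d=d,**{k:np.array(i[k]) for k in 'KRt'})
def pt(f,u,v):
    z=np.load(f+'.npz'); K,R,t=z['K'],z['R'],z['t']; p=z['d'][v-1:v+2,u-1:u+2]; d=np.median(p[p>0]) if (p>0).any() else np.nan
    c=np.linalg.solve(K,[u,v,1])*d
    return (R.T@(c-t.ravel())).round(1)
E
python3 - <<'E'
from h import *
snap('top','top0');snap('side','side0')
s=robot.sense();print(s)
E
```

```text
{'clock': 0.1, 'joint_positions': array([ 1.32603981e+00,  4.23747801e-01,  1.63061379e+00,  1.03770164e-05,
        1.08861602e+00, -1.90055850e-02]), 'joint_vel': array([-0.00120638, -0.00166449, -0.00293995, -0.00011967, -0.00110732,
       -0.00051766]), 'tau': array([ 2.74723681e-05, -5.58425725e+01, -2.82445228e+01,  1.72770189e-05,
        3.09258088e-03,  6.51525980e-06]), 'eef_pos': array([139.75385131, 608.66366202, 230.63372254]), 'eef_rot': array([ 1.12638298e-01,  9.93635816e-01, -6.85861768e-04, -9.56157777e-05]), 'ft_force': array([-0.14441445, -0.16818154,  0.32492876]), 'ft_torque': array([-0.0020224 , -0.0230117 , -0.01055891]), 'grasp_force': 0.0, 'width': 85.61003319327013}
```

View pics/top0.png

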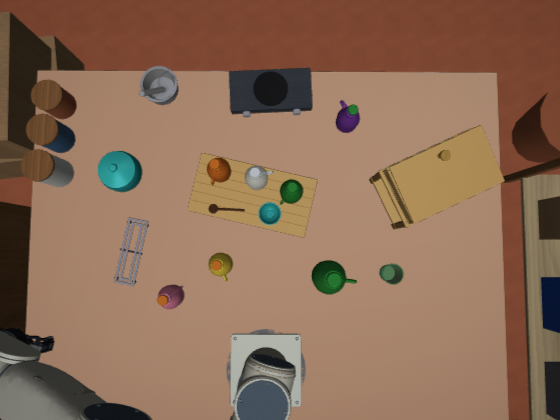

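View pics/side0.png

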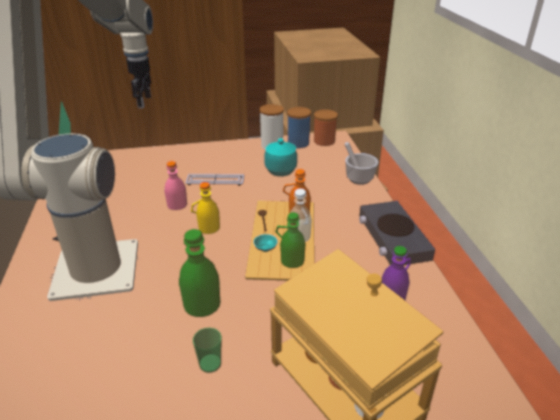

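The amber cruet stands at the tray's far-left end: top picture about (218,168), side picture (300,185). Clear and green stand to its right, at top (256,177) and (291,190). I'll enlarge the stopper.

```bash
python3 - <<'E'
from h import *
a=cv2.imread('pics/top0.png')[145:210,185:310]; b=cv2.imread('pics/side0.png')[160:260,260:340]
a=cv2.resize(a,None,fx=6,fy=6,interpolation=cv2.INTER_CUBIC)
cv2.imwrite('pics/a1.png',a)
z=np.load('top0.npz');print(z['d'][155:182:2,208:232:2].round().astype(int));print(z['K'],z['R'],z['t'])
# points higher than 150mm near the amber
d=z['d'];v,u=np.mgrid[140:215,180:315];v=v.ravel();u=u.ravel()
c=np.linalg.solve(z['K'],np.array([u,v,np.ones_like(u)]))*d[v,u]
P=(z['R'].T@(c-z['t'].reshape(3,1))).T
for lo,hi in((208,232),(245,270),(280,305)):
    m=(u>=lo)&(u<=hi)&(P[:,2]>168)
    print(m.sum(),np.median(P[m],0),P[m].min(0),P[m].max(0),u[m].mean(),v[m].mean())
E
```

```text
[[1657 1663 1652 1664 1675 1667 1671 1667 1663 1666 1667 1669]
 [1653 1659 1660 1649 1659 1660 1663 1658 1672 1672 1671 1665]
 [1658 1664 1489 1492 1491 1511 1561 1570 1585 1655 1663 1655]
 [1657 1496 1495 1494 1494 1496 1502 1554 1569 1578 1650 1653]
 [1657 1493 1487 1493 1494 1497 1503 1553 1565 1569 1586 1656]
 [1558 1496 1494 1485 1492 1494 1508 1548 1559 1565 1577 1651]
 [1570 1502 1500 1497 1492 1499 1505 1546 1557 1561 1576 1603]
 [1570 1554 1507 1503 1503 1509 1544 1551 1557 1560 1575 1595]
 [1569 1561 1550 1539 1543 1547 1543 1556 1560 1561 1577 1605]
 [1584 1564 1567 1534 1548 1547 1555 1556 1560 1571 1581 1613]
 [1648 1574 1561 1539 1557 1557 1558 1558 1567 1579 1598 1634]
 [1647 1654 1540 1541 1570 1568 1569 1570 1584 1593 1621 1644]
 [1649 1650 1547 1577 1580 1577 1575 1587 1595 1622 1649 1654]
 [1653 1645 1538 1570 1636 1612 1616 1629 1634 1654 1651 1650]]
[[520.3607862    0.         279.17025989]
 [  0.         520.3607862  204.36695139]
 [  0.           0.           1.        ]] [[ 0.0032119  -0.99999145  0.00260332]
 [-0.9961356  -0.00342798 -0.08776168]
 [ 0.08776985 -0.00231138 -0.9961381 ]] [ -38.05331767  510.00916617 1611.00364939]
78 [614.24842616 149.64199218 172.30189568] [366.76295655 -32.58105255 168.22175733] [ 627.50043338  163.32900578 1649.64043707] 214.71794871794873 163.07692307692307
84 [589.58963176  33.53587836 173.18149846] [366.76295655 -32.58105255 168.08446539] [ 604.67756046   48.12107977 1649.64043707] 254.9404761904762 172.39285714285714
73 [546.39317989 -72.42961857 172.04795446] [366.76295655 -86.92135755 168.071664  ] [ 561.76243424  -32.58105255 1649.64043707] 292.17808219178085 184.53424657534248
```

View pics/a1.png

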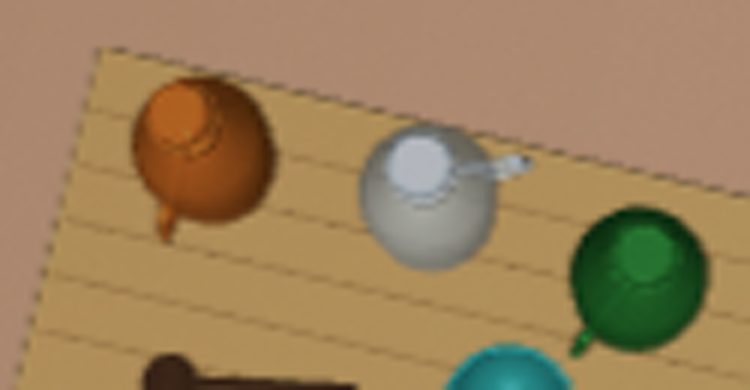

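Call:
jog_arm(plan="0 -56.4 -34.2 0 0 0 0; 0 -56.4 -34.2 0 0 0 0; 0 -56.4 -34.2 0 0 0 0; 0 -56.4 -34.2 0 0 0 0; 0 -56.4 -34.2 0 0 0 0; 0 -56.4 -34.2 0 0 0 0; 0 -56.4 -34.2 0 0 0 0; 0 -56.4 -34.2 0 0 0 0", newtons=20)

```text
clock: 0.9
eef_pos: [427.8, 328.7, 231.2]
eef_rot: [0.113, 0.994, -0.0, -0.0]
ft_force: [1.1, 0.5, 0.0]
width: 0.1
grasp_force: 0.0
```

Call:
jog_arm(plan="0 -4 -2.4 0 0 0 0; 0 -8 -4.8 0 0 0 0; 0 -12 -7.2 0 0 0 0; 0 -16 -9.6 0 0 0 0; 0 -17.9 -10.8 0 0 0 0; 0 -17.9 -10.8 0 0 0 0; 0 -17.9 -10.8 0 0 0 0")

```text
clock: 1.6
eef_pos: [576.6, 184.8, 230.7]
eef_rot: [0.113, 0.994, -0.0, -0.001]
ft_force: [0.6, 0.2, 0.1]
width: 0.1
grasp_force: 0.0
```

```bash
python3 - <<'E'
from h import *
i=robot.camera_info('wrist');s=robot.sense();snap('wrist','w1');print(s['eef_pos'],s['ft_force'],i)
E
```

```text
[576.61907152 184.79233523 230.73291002] [0.61426747 0.22346602 0.09445158] {'K': array([[325.1922621 ,   0.        , 278.9421841 ],
       [  0.        , 325.1922621 , 212.58805157],
       [  0.        ,   0.        ,   1.        ]]), 'R': array([[ 0.22428214,  0.9745226 , -0.00179269],
       [ 0.93587578, -0.21487409,  0.27922328],
       [ 0.2717242 , -0.06430253, -0.96022453]]), 't': array([-308.43596405, -535.9604762 ,  232.53170082])}
```

View pics/w1.png

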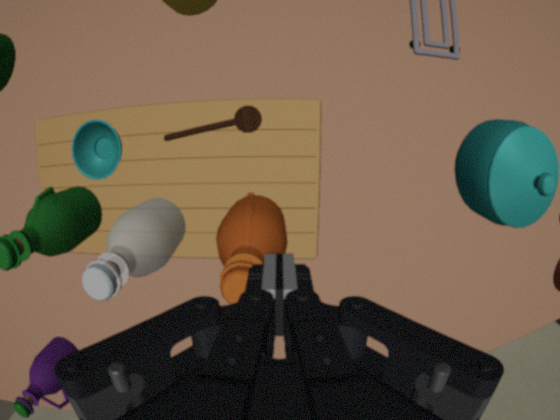

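The wrist view shows the amber stopper at about (236,282), partly hidden by the closed fingers. Clear's stopper is at (101,280). I'll check the top-view estimates by projecting them here.

```bash
python3 - <<'E'
from h import *
z=np.load('w1.npz')
def pr(X):
    c=z['R']@X+z['t'].ravel(); a=np.arctan2(np.hypot(c[0],c[1]),c[2]); n=c[:2]/np.hypot(*c[:2]); return z['K'][:2,2]+z['K'][0,0]*a*n
c=np.linalg.solve(np.load('top0.npz')['K'],[214.4,163.5,1])*1493;zt=np.load('top0.npz')
print(zt['R'].T@(c-zt['t'].ravel()))
im=cv2.imread('pics/w1.png')
def rim(X,Y,col):
    for t in np.linspace(0,6.28,24):
        p=pr(np.array([X+13*np.cos(t),Y+13*np.sin(t),174])); cv2.circle(im,tuple((p*4).round().astype(int)),3,col,-1,shift=2) if 0 else pts.append((p,col))
pts=[]
rim(613,150,(255,0,0));rim(589,34,(0,0,255))
b=cv2.resize(im[220:320,70:300],None,fx=3.4,fy=3.4,interpolation=cv2.INTER_CUBIC)
for p,col in pts:
    q=((p-[70,220]+.5)*3.4).round().astype(int);cv2.circle(b,tuple(int(k) for k in q),2,col,-1)
cv2.imwrite('pics/w1c.png',b);print(pr(np.array([613,150,174])))
E
```

```text
[614.00729614 150.20486204 172.21286897]
[242.37445259 290.392511  ]
```

View pics/w1c.png

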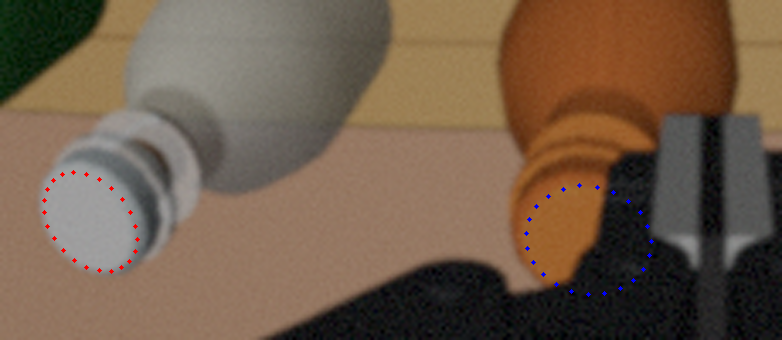

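The projected rims match both stopper tops to about 1 mm, so I'll go above the amber one.

Call:
jog_arm(plan="0 -2.2 -1.3 0 0 0 0; 0 -4.4 -2.6 0 0 0 0; 0 -4.4 -2.6 1.5 0 0 0; 0 -4.4 -2.6 3.5 0 0 0; 0 -4.4 -2.6 4.5 0 0 0; 0 -4.4 -2.6 4.5 0 0 0; 0 -4.4 -2.6 4.5 0 0 0; 0 -4.4 -2.6 4.5 0 0 0")

```text
clock: 2.45
eef_pos: [614.4, 150.5, 187.2]
eef_rot: [0.112, 0.994, 0.0, 0.001]
ft_force: [0.6, -0.2, -0.3]
width: 0.2
grasp_force: 0.0
```

Call:
jog_arm(plan="0 0 0 0.4 0 0 0; 0 0 0 0.8 0 0 0; 0 0 0 1.1 0 0 0; 0 0 0 1.3 0 0 0; 0 0 0 1.5 0 0 0; 0 0 0 1.7 0 0 0; 0 0 0 1.9 0 0 0; 0 0 0 1.9 0 0 0")

```text
clock: 3.25
eef_pos: [614.1, 149.9, 167.2]
eef_rot: [0.113, 0.994, -0.0, -0.0]
ft_force: [-0.5, -0.6, 1.8]
width: 0.2
grasp_force: 1.0
```

Contact was made near 174 and the collar should now be sliding. It is due to seat near 159.

Call:
jog_arm(plan="0 0 0 0.2 0 0 0; 0 0 0 0.4 0 0 0; 0 0 0 0.6 0 0 0; 0 0 0 0.7 0 0 0; 0 0 0 0.8 0 0 0; 0 0 0 0.9 0 0 0; 0 0 0 0.9 0 0 0; 0 0 0 0.9 0 0 0")

```text
clock: 4.05
eef_pos: [614.2, 149.9, 158.4]
eef_rot: [0.113, 0.994, 0.0, 0.0]
ft_force: [-1.3, 0.2, 2.7]
width: -0.1
grasp_force: 1.6
```

Call:
jog_arm(plan="0 0 0 0.1 0 0 0; 0 0 0 0.2 0 0 0; 0 0 0 0.3 0 0 0; 0 0 0 0.3 0 0 0; 0 0 0 0.3 0 0 0")

```text
clock: 4.55
eef_pos: [614.3, 149.9, 155.6]
eef_rot: [0.113, 0.994, 0.0, 0.0]
ft_force: [-1.1, 0.2, 4.9]
width: -0.2
grasp_force: 2.9
```

The force climbed about 0.8 N/mm, so the collar is seated. I'll retreat.

Call:
jog_arm(plan="0 0 0 -0.5 0 0 0; 0 0 0 -1.5 0 0 0; 0 0 0 -4 0 0 0; 0 0 0 -8 0 0 0; 0 4 2.4 -9 0 0 0; 0 8 4.8 -9 0 0 0; 0 12 7.2 -9 0 0 0; 0 12 7.2 -9 0 0 0")

```text
clock: 5.35
eef_pos: [509.6, 249.8, 245.8]
eef_rot: [0.111, 0.994, 0.0, -0.001]
ft_force: [-0.3, -0.1, 0.2]
width: 0.1
grasp_force: 0.0
```

```bash
python3 - <<'E'
from h import *
snap('top','top1');snap('side','side1');z=np.load('top1.npz')
d=z['d'];v,u=np.mgrid[155:172,206:224]
v=v.ravel();u=u.ravel();P=(z['R'].T@(np.linalg.solve(z['K'],np.array([u,v,np.ones_like(u)]))*d[v,u]-z['t'].reshape(3,1))).T
m=np.hypot(P[:,0]-614,P[:,1]-150)<11;print(np.median(P[m],0))
a=cv2.imread('pics/top1.png')[130:230,170:330];b=cv2.imread('pics/side1.png')[150:280,240:340]
cv2.imwrite('pics/e.png',np.hstack([cv2.resize(a,(480,300)),cv2.resize(b,(300,300))]))
print(robot.sense()['eef_pos'])
E
```

```text
[614.36236439 150.04506903 160.72326317]
[512.86701796 247.76144152 245.92507394]
```

View pics/e.png

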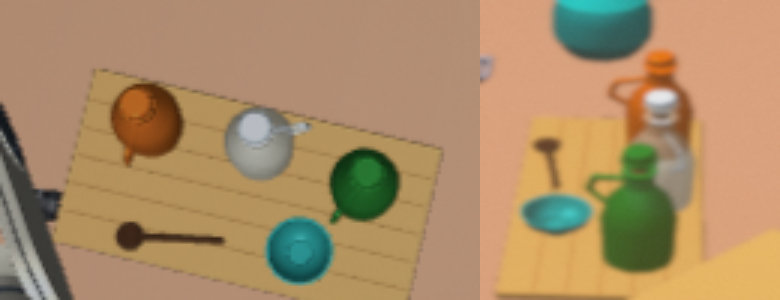

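The stopper top dropped from about 172 mm to 160.7 mm, which is home at about 162 mm. All three cruets stand where they were: amber at (145,115), clear at (258,140) and green at (364,185) in the left panel.

```bash
python3 -c "
from plant import robot
print(robot.job_done())"
```

```text
the job is handed in; nothing more can be done
None
```

The amber cruet's stopper is pressed fully home (about 5 N at the end), the hand is clear, nothing else appears to have moved in the closing pictures, and the job is handed in; no verdict was returned.

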